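# Show the pinion shaft to the desk camera

## Robot

A 7-joint arm with a two-finger parallel gripper is mounted at the origin on the work surface. World frame = base frame: x ahead of the robot, y to its left, z up, the work surface at z = 0. Lengths are in m, angles in rad, forces in N, time in s.
With the tool pointing down it reaches from about 0.425 to 0.875 m from the base axis. Payload 4.7 kg.
Tool frame: the origin (TCP) lies at the centre of the arm's flange, where the gripper is bolted on; the fingertips stand 182 mm ahead of it and the grasp point (between the pads) lies ahead of it (ctrl.hold_point_z is the z of the grasp point in the tool frame, in m); z points along the fingers, y is the direction in which the jaws open and shut (so a half turn about z gives the same grasp; the last joint's range is limited). The gripper opens to 87 mm and grips with 3 to 60 N. Pads are 19 mm wide; open, the fingers measure 117 mm over their backs; the gripper's body (75 mm by 190 mm) begins 51 mm behind the grasp point.
Start: joints at [-1.291, 0.321, -0.07, 1.45, 0.023, 1.371, -0.057], TCP at [0.171, 0.627, 0.405] pointing down, gripper open.
Joint ranges: [-2.86, 2.86], [-0.3, 2.09], [-1.38, 1.24], [0.06, 2.45], [-1.56, 4.7], [0.09, 2.05], [-2.69, 2.69]. Speed limits (rad/s): [2.57, 2.57, 3.14, 3.14, 3.14, 3.14, 3.14].

## Interface

Orientations are given as a rotation vector (axis times angle).
In Python, from bench import get_state, imaging, workorder, ctrl gives the robot as it stands.
- The arm moves only by the tool step_arm, never from a script. Its argument "increments" is a list of rows, each an object of numbers: "claw": the opening, from 0 (shut) to 1 (fully open); "tx", "ty", "tz": the shift along the tool's x, y, z in m; "spin": the turn about the tool's z in degrees. A call has 1 to 8 rows; each row is the pose to reach, as a shift and turn from the pose commanded when the call began, along the tool's axes at that moment; what a row does not reach only later rows make up. A row lasts 1/12 s, in which the tool goes at most 41.7 mm and 7.16 degrees, less where a joint would pass 70% of its speed; a pose out of reach is approached as far as the arm can. A call with a gripper value outside its range is refused whole. The fingers move at their own pace and stop on an object; "force" is the grip in N (left out, the last holds). Time passes only in rows, so rows that repeat a pose let the fingers close. It gives the time, the measured TCP pose, the force and the opening at its end, in the units of the state.
- get_state(): the state, without advancing time (a new reading comes with each control period).
- imaging.get_image(name): name is "side" or "top" or "wrist"; returns the picture (400x640x3 uint8, blue, green, red); there is no depth.
- imaging.camera_params(name): a dict with "intrinsics" (3x3 intrinsics, pixels), "camera_from_world" (4x4, takes a point from world to camera coordinates). Camera axes: x right, y down, z forward; pixel columns grow to the right and rows downward; lengths in m; the calibration is good to about 2 mm. A picture is of the moment at which its call begins: read the wrist's pose just before it. camera_params takes no time and is no camera call; for the wrist camera it gives the pose at the moment of the call.
- workorder.close_job(): hands the job in, once; it reports no verdict.
The state is a dict: "time": time; "joint_positions": joint angles; "qd": joint speeds; "joint_torque": joint torques, N m; "position": TCP position; "tool_rot": TCP orientation; "ft_force": force on the tool from outside, world axes, zero at the start; "torque": the same for the moment, N m; "grip_width": opening from 0.0 (shut) to 1.0 (fully open).
Only numpy, scipy, OpenCV 4.12 (cv2) and the standard library are available. Lean on these libraries where they do the work, as an engineer would, in place of code of your own. Each camera call takes 0.05 s, during which the arm holds its last target. There are 200 camera calls.

## Task

A colleague on a video call wants to see the pinion of the little gear rig: switch the desk camera on with its round key, let the key spring back, then switch on its ring light with the square key in the same way, and leave the oblong key alone. Then lift the pinion shaft out of the two open bearing blocks and hold it up level in front of the lens, the pinion's end face 10 cm from the lens, in the middle of its view and turned squarely to it. Finish holding it still there; do not knock the camera head, and leave the other things on the desk where they are.

Things in the scene. Friction and masses are not known exactly. Their poses are not given: they have to be found in the camera images.
- power_key (a joint): Travel of the camera's round power key (24 mm across): 0 up, 0.005 m fully down; springs back by itself, about 1.4 N to start and 4.5 N fully down. It counts as pressed from 3.5 mm.
- light_key (a joint): Travel of the square ring-light key (22 by 22 mm): same travel and spring as the round key.
- freeze_key (a joint): Travel of the oblong freeze key (12 by 32 mm), same spring: not to be pressed in this job.
- power_top (a point): Centre of the top of the round power key (24 mm across). The three black keys stand in a row, 45 mm apart, near the front edge of the desk camera's white base, their tops 9 mm above the base and 33 mm above the desk, 112 mm out in front of the lens. Seen by a person facing the lens, the round key is the left-hand one.
- light_top (a point): Centre of the top of the square ring-light key, the middle one of the three.
- freeze_top (a point): Centre of the top of the oblong freeze key: seen by a person facing the lens, the right-hand one of the three.
- lens (a point): Centre of the front glass of the desk camera's lens. x points level straight out along its line of sight, z up. Round the lens a ring light 68 mm across; behind it a camera body 58 mm square and a clamp on an upright column 22 mm thick, 78 mm behind the glass, 0.31 m high. The head is clamped at a different height each time: lens 185 to 235 mm above the desk.
- cam_head: The camera head on the column; origin on the line of sight, 48 mm behind the front glass. Not to be knocked.
- camera: The white camera base with its column, fixed to the desk; origin on the desk, 48 mm behind the lens front; x as the lens looks. The base is 24 mm high and reaches from 60 mm behind the origin to 190 mm in front of it and 85 mm to each side; the keys are 160 mm in front.
- shaft_mid (a point): Centre of the steel pinion shaft, on its axis midway between its two bearings; x along the shaft to the pinion (roll about x is arbitrary). Starts level, 55 mm above the desk. Take it between the bearing blocks: 14 mm thick, 58 mm free along x. Bearings 24 mm across at x = -35 and 35 mm; thin drive end to x = -90. About 0.24 kg, balance point at x = 12 mm; bare steel, held well with 30 N.
- pinion_face (a point): Centre of the pinion's end face, 68 mm from the shaft centre along its x. The pinion is a spur gear 30 mm across, 18 mm wide.
- rig: Gear rig fixed to the desk; origin on the desk under the shaft centre, x to the pinion end. Dark plate 10 mm thick, x -50 to 75, y -40 to 70 mm. Two open half-round aluminium blocks 12 mm thick at x = -35 and 35 mm, tops level with the shaft axis, caps off: the shaft lifts straight up and out. Beside the pinion, at y = 45 mm, the fixed mating wheel 66 mm across, x 51 to 67, its top 88 mm above the desk.
- cap_a: Bearing cap, aluminium bridge 12 by 56 by 20 mm; origin at its underside; a bystander, to be left where it is.
- cap_b: The other bearing cap, alike; a bystander, to be left where it is.
- mug: White mug, 80 mm across, 95 mm high; origin under its middle; a bystander, to be left where it is.
- mouse: Black computer mouse, 106 by 62 by 34 mm; origin under its middle; a bystander, to be left where it is.
There are look-alikes about, which are no part of the job. Of the things that look like the part that bears shaft_mid, the largest one is meant.

How it is judged:
On the way, in this order (a step that is already met when the one before it is completed fails the run):
1. the round power key is pressed alone (value of joint power_key above 0.0035 m and value of joint each of light_key, freeze_key below 0.001 m), for 0.05 s.
2. the power key is up again (value of joint power_key below 0.001 m), for 0.05 s.
3. the square light key is pressed alone (value of joint light_key above 0.0035 m and value of joint each of power_key, freeze_key below 0.001 m), for 0.05 s.
4. the light key is up again (value of joint light_key below 0.001 m), for 0.05 s.
5. the shaft is lifted clear of the bearing blocks in the fingers (contact force between shaft and the fingers above 1 N and height (world z) of shaft_mid above 0.1 m and contact force between shaft and rig below 0.1 N and contact force between shaft and camera below 0.1 N), for 0.2 s.
At the end, for the whole second after the job is handed in: The shaft is carried by the fingers alone and is still; the pinion's end face is 85 to 115 mm in front of the lens and within 15 mm to the side and in height of the line of sight, the shaft points along the line of sight within 0.2 rad with the pinion towards the lens; all keys are up (x of pinion_face in the frame of lens between 0.085 and 0.115 m and y of pinion_face in the frame of lens between -0.015 and 0.015 m and z of pinion_face in the frame of lens between -0.015 and 0.015 m and angle between the x axis of shaft_mid and the x axis of lens, either way round below 0.2 rad and x of shaft_mid in the frame of lens above 0.14 m and contact force between shaft and the fingers above 1 N and contact force between shaft and rig below 0.1 N and contact force between shaft and camera below 0.1 N and linear speed of shaft below 0.02 m/s and angular speed of shaft below 0.2 rad/s and value of joint each of power_key, light_key, freeze_key below 0.001 m); the arm keeps its last pose, push and grip.
It fails at once if the oblong freeze key is pressed (value of joint freeze_key above 0.002 m).
It fails at once if the power and light keys are pressed together (value of joint each of power_key, light_key above 0.0015 m).
It fails at once if the camera head is knocked (over 2 N) (contact force between cam_head and anything else above 2 N).
It fails at once if a bearing cap, the mug or the mouse is shifted by more than 2 cm (distance of any of cap_a, cap_b, mug, mouse from where it was at the start of the episode above 0.02 m).
It also fails if it takes over 61 s, if anything falls off the work surface, if the arm or the gripper's body presses on something with over 40 N, if the wrist force passes 120 N, or if a joint passes its speed limit or range.

## Working session

There is one attempt and no reset: what is moved stays moved. The work goes in short steps, Python scripts to look and compute and a tool call to move; the robot and the scene stay as the last step left them, time stands still between calls to the robot, and variables do not carry over. Pictures are saved under pics/ and viewed, on a budget of 10 in all, crops included, one or two more only if the job needs it, and the job is handed in when it is done.

Besides the shell and the picture viewer there is one more tool, called after "Request:" as name(argument=value, ...) on one line, values as JSON. step_arm: Moves the arm, as the interface text tells. Its arguments: {"type":"object","properties":{"increments":{"type":"array"},"force":{"type":"number"}},"required":["increments"]}

```bash
ls; mkdir -p pics; cat > h.py <<'E'
import numpy as np, cv2
from scipy.spatial.transform import Rotation as R
from bench import get_state, imaging, workorder, ctrl
def P(n):
    p=imaging.camera_params(n); return np.array(p["intrinsics"]),np.array(p["camera_from_world"])
def ray(n,uv,KT=None):
    K,T=KT or P(n); d=np.linalg.inv(K)@[uv[0],uv[1],1]; Rm=T[:3,:3]
    return -Rm.T@T[:3,3], Rm.T@d
def onz(n,uv,z,KT=None):
    o,d=ray(n,uv,KT); return o+d*(z-o[2])/d[2]
def proj(n,X,KT=None):
    K,T=KT or P(n); c=T[:3,:3]@np.array(X)+T[:3,3]; q=K@c; return q[:2]/q[2]
def tri(rays):
    A=0;b=0
    for o,d in rays:
        d=d/np.linalg.norm(d); M=np.eye(3)-np.outer(d,d); A=A+M; b=b+M@o
    return np.linalg.solve(A,b)
E
python3 - <<'E'
from h import *
s=get_state(); print(s, ctrl.hold_point_z)
print(R.from_rotvec(s['tool_rot']).as_matrix().round(3))
for n in("side","top","wrist"):
    im=imaging.get_image(n); cv2.imwrite(f"pics/{n}0.png",im)
    K,T=P(n); print(n,K.round(1).tolist(),(-T[:3,:3].T@T[:3,3]).round(3),T[:3,:3].round(2).tolist())
E
```

```text
pics
{'time': 0.0, 'joint_positions': array([-1.29092381,  0.32183963, -0.07014507,  1.45165904,  0.02261335,
        1.37077356, -0.05690725]), 'qd': array([ 0.00178454,  0.00022265, -0.00047296, -0.00032531,  0.00058328,
       -0.00044401, -0.00132024]), 'joint_torque': array([-5.01539198e-04, -4.91292965e+01, -4.03942857e-01, -3.12515938e+01,
       -6.38347096e-02,  4.40697314e-02,  1.77578886e-04]), 'position': array([0.17067429, 0.62698968, 0.40365886]), 'tool_rot': array([-4.16096337e-01, -3.11375151e+00,  2.95980445e-03]), 'ft_force': array([-0.54281402,  0.07150044,  0.12167259]), 'torque': array([-0.04084618,  0.04121812, -0.04813994]), 'grip_width': 1.0002659714701758} 0.1635
[[-0.965  0.263 -0.   ]
 [ 0.263  0.965 -0.002]
 [-0.    -0.002 -1.   ]]
side [[396.4, 0.0, 320.8], [0.0, 396.4, 194.3], [0.0, 0.0, 1.0]] [-0.056 -0.6    0.728] [[0.73, -0.69, -0.0], [-0.41, -0.43, -0.8], [0.55, 0.59, -0.6]]
top [[479.3, 0.0, 315.6], [0.0, 479.3, 196.9], [0.0, 0.0, 1.0]] [ 0.434 -0.002  1.487] [[0.01, -1.0, 0.0], [-1.0, -0.01, -0.06], [0.06, -0.0, -1.0]]
wrist [[349.2, 0.0, 322.6], [0.0, 349.2, 198.3], [0.0, 0.0, 1.0]] [0.105 0.645 0.384] [[0.26, 0.96, -0.0], [0.93, -0.26, 0.25], [0.24, -0.07, -0.97]]
```

View pics/top0.png

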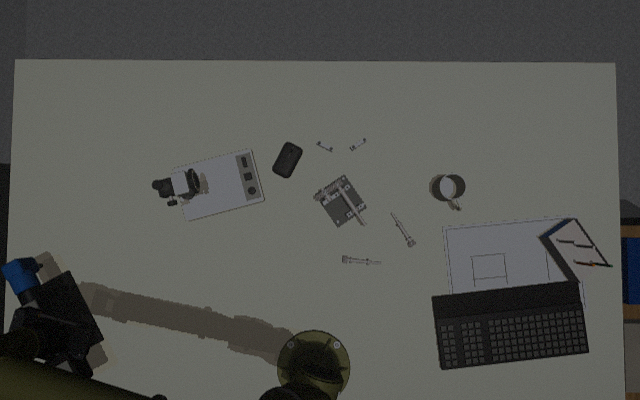

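View pics/side0.png

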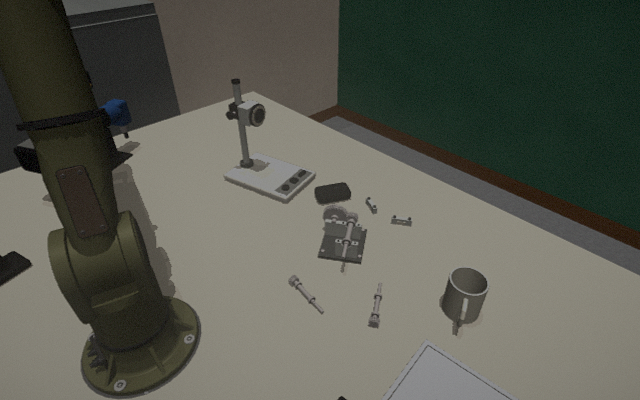

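```bash
python3 - <<'E'
import cv2,numpy as np
t=cv2.imread('pics/top0.png'); s=cv2.imread('pics/side0.png')
g=lambda im:np.clip(im.astype(float)*1.9,0,255).astype('uint8')
a=cv2.resize(t[140:230,150:270],None,fx=3.3,fy=3.3,interpolation=3)
b=cv2.resize(t[165:240,300:400],None,fx=3.96,fy=3.96,interpolation=3)
c=cv2.resize(s[70:205,215:335],None,fx=2.2,fy=2.2,interpolation=3)
d=cv2.resize(s[195:285,300:420],None,fx=3.3,fy=3.3,interpolation=3)
H=300
f=lambda x:cv2.copyMakeBorder(x[:H,:396],0,max(0,H-x.shape[0]),0,max(0,396-x.shape[1]),0)
cv2.imwrite('pics/c1.png',g(np.vstack([np.hstack([f(a),f(b)]),np.hstack([f(c),f(d)])])))
E
```

```text
(no output)
```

View pics/c1.png

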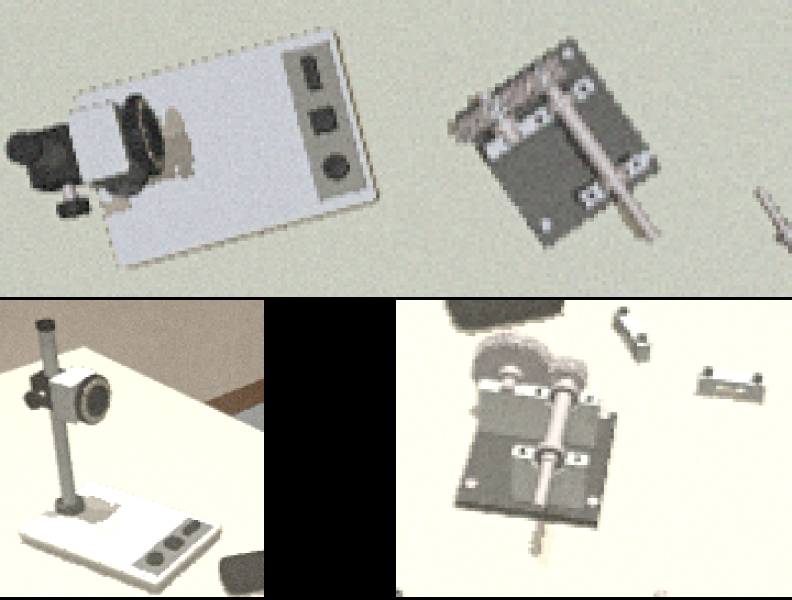

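Candidates for the shaft in the top view are the rig's shaft (341,202) and two loose ones at (360,260) and (403,230). The rig's shaft is the one meant: it sits in the blocks, next to the mating wheel. The close crop shows the pinion at (340,184), the drive end at (365,224), the round key at (252,190), the square key at (248,176) and the oblong key at (244,162).

```bash
python3 - <<'E'
from h import *
kt=P('top')
k=[onz('top',p,.033,kt) for p in((251.8,190.3),(247.6,176.4),(244.2,161.8))]
for x in k: print('key',x.round(4))
print(np.linalg.norm(k[0]-k[1]),np.linalg.norm(k[1]-k[2]))
a=onz('top',(339.6,183.9),.055,kt);b=onz('top',(364.6,224.3),.055,kt);print('shaft',a,b,np.linalg.norm(a-b))
L=tri([ray('top',(194.5,180.9)),ray('side',(258.2,114.1))]);print('lens',L, 'reproj',proj('top',L),proj('side',L))
d=k[2]-k[0];d/=np.linalg.norm(d); d=d[:2]; f=np.array([d[1],-d[0]]);print('front',f, 'lens pred',k[1][:2]-.112*f)
u=(a-b)/np.linalg.norm(a-b);print('u',u,'ang',np.degrees(np.arctan2(u[1],u[0])))
print('shaft ang goal',np.degrees(np.arctan2(-f[1],-f[0])))
s=get_state();M=R.from_rotvec(s['tool_rot']).as_matrix();print('toolx ang',np.degrees(np.arctan2(M[1,0],M[0,0])))
tip=s['position']+M[:,2]*.182
print('tip',tip)
for x in k: print((M.T@(x-tip)).round(4))
E
```

```text
key [0.5341 0.1888 0.033 ]
key [0.5765 0.2021 0.033 ]
key [0.6211 0.2131 0.033 ]
0.044378291888721264 0.04595176281413798
shaft [ 0.55343172 -0.07687264  0.055     ] [ 0.4330139 -0.151827   0.055    ] 0.14184007869704082
lens [0.54622837 0.31457417 0.22341278] reproj [194.84261142 180.45319209] [257.69252409 114.09745171]
front [ 0.26937825 -0.96303445] lens pred [0.54628117 0.30996131]
u [0.84896897 0.52844271 0.        ] ang 31.90029505442526
shaft ang goal 105.62727244034643
toolx ang 164.77465321745504
tip [0.17064793 0.62675451 0.22189894]
[-0.4657 -0.3269  0.1894]
[-0.5031 -0.3029  0.1894]
[-0.5432 -0.2806  0.1894]
```

Request:
step_arm(increments=[{"tx":-0.03,"ty":-0.03,"tz":-0.02,"claw":0},{"tx":-0.06,"ty":-0.06,"tz":-0.04,"claw":0},{"tx":-0.09,"ty":-0.09,"tz":-0.05,"claw":0},{"tx":-0.115,"ty":-0.115,"tz":-0.05,"claw":0},{"tx":-0.14,"ty":-0.14,"tz":-0.05,"claw":0},{"tx":-0.165,"ty":-0.165,"tz":-0.05,"claw":0},{"tx":-0.185,"ty":-0.185,"tz":-0.05,"claw":0},{"tx":-0.185,"ty":-0.185,"tz":-0.05,"claw":0}], force=30)

```text
invalid input at $.increments[0]: expected keys claw, tx, ty, tz, spin
```

```bash
cat >> h.py <<'E'
def goto(tip_xy,ang=None,off=.182):
    s=get_state();M=R.from_rotvec(s['tool_rot']).as_matrix();p=s['position']
    cur=np.degrees(np.arctan2(M[1,0],M[0,0]))
    t=np.array([tip_xy[0],tip_xy[1],tip_xy[2]+off]); dd=M.T@(t-p)
    print('time',s['time'],'pos',p.round(4),'ang',round(cur,2),'q',s['joint_positions'].round(2),'grip',round(s['grip_width'],3),'F',s['ft_force'].round(2))
    print('move tx ty tz',dd.round(4),'spin',None if ang is None else round((cur-ang+180)%360-180,2))
E
python3 - <<'E'
from h import *
goto((.43,.16,.18),195.6)
goto((.5341+.01*.269,.1888-.01*.963,.10),195.6)
E
```

```text
time 0.15 pos [0.1707 0.627  0.4039] ang 164.77 q [-1.29  0.32 -0.07  1.45  0.02  1.37 -0.06] grip 0.999 F [ 0.39  0.51 -0.63]
move tx ty tz [-0.3728 -0.3825  0.0425] spin -30.83
time 0.15 pos [0.1707 0.627  0.4039] ang 164.77 q [-1.29  0.32 -0.07  1.45  0.02  1.37 -0.06] grip 0.999 F [ 0.39  0.51 -0.63]
move tx ty tz [-0.4708 -0.3358  0.1224] spin -30.83
```

Request:
step_arm(increments=[{"tx":-0.02,"ty":-0.02,"tz":-0.01,"claw":0,"spin":-3},{"tx":-0.045,"ty":-0.045,"tz":-0.02,"claw":0,"spin":-7},{"tx":-0.07,"ty":-0.07,"tz":-0.03,"claw":0,"spin":-11},{"tx":-0.095,"ty":-0.095,"tz":-0.03,"claw":0,"spin":-15},{"tx":-0.12,"ty":-0.12,"tz":-0.03,"claw":0,"spin":-19},{"tx":-0.145,"ty":-0.145,"tz":-0.03,"claw":0,"spin":-23},{"tx":-0.17,"ty":-0.17,"tz":-0.03,"claw":0,"spin":-27},{"tx":-0.185,"ty":-0.185,"tz":-0.03,"claw":0,"spin":-30.8}], force=30)

```text
time: 0.82
position: [0.3029, 0.3964, 0.4347]
tool_rot: [-0.425, 3.112, -0.002]
ft_force: [0.8, -0.2, 0.1]
grip_width: 0.476
```

```bash
python3 - <<'E'
from h import *
goto((.43,.16,.18),195.6)
goto((.5341+.01*.269,.1888-.01*.963,.10),195.6)
E
```

```text
time 0.8167 pos [0.3029 0.3964 0.4347] ang -164.47 q [-1.01 -0.01  0.04  1.77  0.    1.38  0.87] grip 0.476 F [ 0.75 -0.18  0.1 ]
move tx ty tz [-0.0591 -0.2617  0.0731] spin -0.07
time 0.8167 pos [0.3029 0.3964 0.4347] ang -164.47 q [-1.01 -0.01  0.04  1.77  0.    1.38  0.87] grip 0.476 F [ 0.75 -0.18  0.1 ]
move tx ty tz [-0.1671 -0.2718  0.1532] spin -0.07
```

Request:
step_arm(increments=[{"tx":-0.01,"ty":-0.035,"tz":0,"claw":0,"spin":0},{"tx":-0.02,"ty":-0.07,"tz":0.01,"claw":0,"spin":0},{"tx":-0.03,"ty":-0.105,"tz":0.02,"claw":0,"spin":0},{"tx":-0.04,"ty":-0.14,"tz":0.03,"claw":0,"spin":0},{"tx":-0.05,"ty":-0.175,"tz":0.04,"claw":0,"spin":0},{"tx":-0.06,"ty":-0.21,"tz":0.05,"claw":0,"spin":0},{"tx":-0.075,"ty":-0.245,"tz":0.05,"claw":0,"spin":0},{"tx":-0.09,"ty":-0.27,"tz":0.05,"claw":0,"spin":0}])

```text
time: 1.48
position: [0.4605, 0.1606, 0.3841]
tool_rot: [0.421, -3.112, 0.001]
ft_force: [0.6, 0.1, 0.6]
grip_width: 0.007
```

Request:
step_arm(increments=[{"tx":-0.02,"ty":0,"tz":0,"claw":0,"spin":0},{"tx":-0.04,"ty":0,"tz":0,"claw":0,"spin":0},{"tx":-0.06,"ty":0,"tz":0,"claw":0,"spin":0},{"tx":-0.077,"ty":-0.002,"tz":0,"claw":0,"spin":0},{"tx":-0.077,"ty":-0.002,"tz":0,"claw":0,"spin":0},{"tx":-0.077,"ty":-0.002,"tz":0,"claw":0,"spin":0}])

```text
time: 1.98
position: [0.5346, 0.1828, 0.3841]
tool_rot: [0.425, -3.111, 0.002]
ft_force: [-0.5, -0.4, -0.3]
grip_width: 0.007
```

```bash
python3 - <<'E'
from h import *
goto((.5341+.01*.269,.1888-.01*.963,.10),195.6)
KT=P('wrist');s=get_state();im=imaging.get_image('wrist')
np.savez('w1.npz',K=KT[0],T=KT[1])
M=R.from_rotvec(s['tool_rot']).as_matrix()
print('tip px',proj('wrist',s['position']+.182*M[:,2],KT))
for k in((.5341,.1888,.033),(.5765,.2021,.033),(.6211,.2131,.033)):print(proj('wrist',k,KT))
cv2.imwrite('pics/w1.png',np.clip(im*1.9,0,255).astype('uint8'))
E
```

```text
time 1.9833 pos [0.5346 0.1828 0.3841] ang -164.46 q [-0.72  0.15  0.38  1.71 -0.06  1.29  1.52] grip 0.007 F [-0.54 -0.37 -0.27]
move tx ty tz [-0.0013 -0.004   0.1021] spin -0.06
tip px [321.69072463 248.95727817]
[328.40679984 182.51298176]
[329.74613091 226.02960305]
[328.2808595  268.23327528]
```

View pics/w1.png

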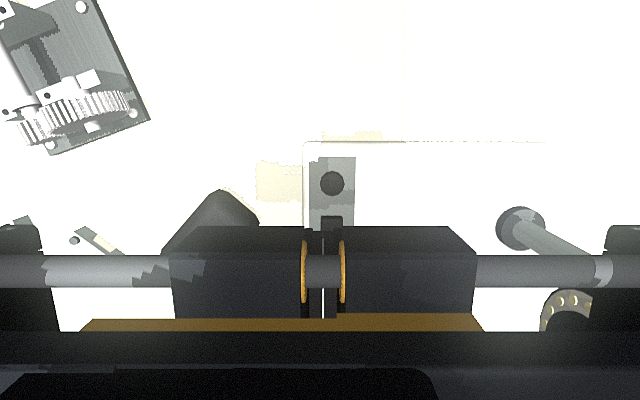

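Request:
step_arm(increments=[{"tx":-0.001,"ty":0.004,"tz":0.025,"claw":0,"spin":0},{"tx":-0.001,"ty":0.004,"tz":0.05,"claw":0,"spin":0},{"tx":-0.001,"ty":0.004,"tz":0.08,"claw":0,"spin":0},{"tx":-0.001,"ty":0.004,"tz":0.11,"claw":0,"spin":0},{"tx":-0.001,"ty":0.004,"tz":0.135,"claw":0,"spin":0},{"tx":-0.001,"ty":0.004,"tz":0.15,"claw":0,"spin":0},{"tx":-0.001,"ty":0.004,"tz":0.162,"claw":0,"spin":0},{"tx":-0.001,"ty":0.004,"tz":0.162,"claw":0,"spin":0}])

```text
time: 2.7
position: [0.5326, 0.1867, 0.2205]
tool_rot: [0.426, -3.108, 0.002]
ft_force: [-0.6, -0.4, 0.4]
grip_width: 0.009
```

Request:
step_arm(increments=[{"tx":0,"ty":0,"tz":0.004,"claw":0,"spin":0},{"tx":0,"ty":0,"tz":0.008,"claw":0,"spin":0},{"tx":0,"ty":0,"tz":0.0115,"claw":0,"spin":0},{"tx":0,"ty":0,"tz":0.0115,"claw":0,"spin":0},{"tx":0,"ty":0,"tz":0.0115,"claw":0,"spin":0}])

```text
time: 3.12
position: [0.535, 0.1873, 0.2124]
tool_rot: [-0.425, 3.111, 0.001]
ft_force: [0.3, 0.3, 2.5]
grip_width: 0.006
```

```bash
python3 - <<'E'
from h import *
F=[]
for i in range(6):
    imaging.get_image('side');F.append(get_state()['ft_force'])
print(np.mean(F,0),get_state()['position'])
cv2.imwrite('pics/s_press.png',imaging.get_image('side'))
E
```

```text
[1.12069086 0.92751271 3.50493042] [0.534982   0.18732333 0.21190135]
```

Request:
step_arm(increments=[{"tx":0,"ty":0,"tz":0.001,"claw":0,"spin":0},{"tx":0,"ty":0,"tz":0.002,"claw":0,"spin":0},{"tx":0,"ty":0,"tz":0.002,"claw":0,"spin":0},{"tx":0,"ty":0,"tz":0.002,"claw":0,"spin":0},{"tx":0,"ty":0,"tz":0.002,"claw":0,"spin":0}])

```text
time: 3.88
position: [0.5351, 0.1873, 0.2106]
tool_rot: [-0.425, 3.111, 0.001]
ft_force: [-0.0, 1.2, 9.9]
grip_width: 0.005
```

```bash
python3 - <<'E'
from h import *
F=[]
for i in range(6):
    imaging.get_image('side');F.append(get_state()['ft_force'])
print(np.mean(F,0),get_state()['position'])
E
```

```text
[-0.27612239  0.59774373 10.04825313] [0.53505318 0.18730899 0.21054528]
```

Request:
step_arm(increments=[{"tx":0,"ty":0,"tz":-0.01,"claw":0,"spin":0},{"tx":0,"ty":0,"tz":-0.03,"claw":0,"spin":0},{"tx":0,"ty":0,"tz":-0.03,"claw":0,"spin":0},{"tx":-0.015,"ty":0,"tz":-0.03,"claw":0,"spin":0},{"tx":-0.03,"ty":0,"tz":-0.03,"claw":0,"spin":0},{"tx":-0.045,"ty":0,"tz":-0.03,"claw":0,"spin":0},{"tx":-0.045,"ty":0,"tz":-0.03,"claw":0,"spin":0},{"tx":-0.045,"ty":0,"tz":-0.03,"claw":0,"spin":0}])

```text
time: 4.85
position: [0.5774, 0.1987, 0.238]
tool_rot: [0.425, -3.11, 0.002]
ft_force: [-0.4, 1.1, -0.4]
grip_width: 0.004
```

```bash
python3 - <<'E'
from h import *
goto((.5765+.004*.269,.2021-.004*.963,.033),195.6)
im=imaging.get_image('side');cv2.imwrite('pics/s2.png',np.clip(cv2.resize(im[50:250,200:400],(600,600),interpolation=2)*1.9,0,255).astype('uint8'))
F=[]
for i in range(4):
    imaging.get_image('side');F.append(get_state()['ft_force'])
print(np.mean(F,0))
E
```

```text
time 4.85 pos [0.5774 0.1987 0.238 ] ang -164.45 q [-0.67  0.38  0.36  1.75 -0.15  1.04  1.58] grip 0.004 F [-0.45  1.08 -0.43]
move tx ty tz [-0.0002 -0.0005  0.023 ] spin -0.05
[ 4.56663457e-01 -2.68196968e-04  1.39240306e-01]
```

View pics/s2.png

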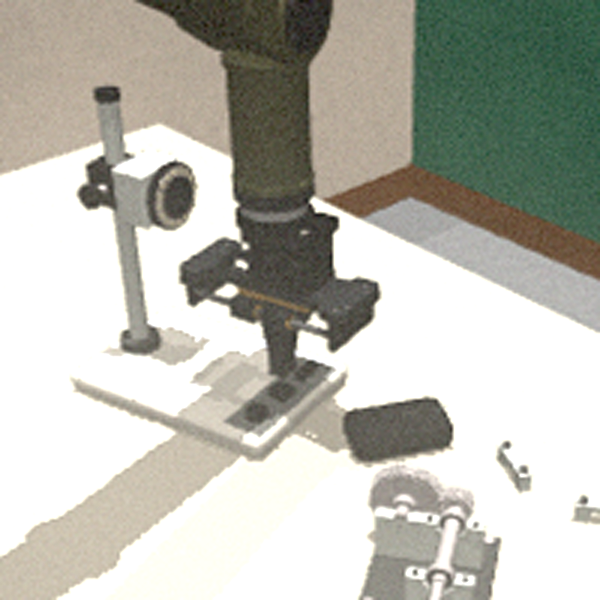

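The side view shows the fingertips at (283,372), right above the square key at (283,388), well clear of the camera head. The round key is free.

Request:
step_arm(increments=[{"tx":0,"ty":0,"tz":0.012,"claw":0,"spin":0},{"tx":0,"ty":0,"tz":0.02,"claw":0,"spin":0},{"tx":0,"ty":0,"tz":0.025,"claw":0,"spin":0},{"tx":0,"ty":0,"tz":0.028,"claw":0,"spin":0},{"tx":0,"ty":0,"tz":0.03,"claw":0,"spin":0},{"tx":0,"ty":0,"tz":0.03,"claw":0,"spin":0},{"tx":0,"ty":0,"tz":0.03,"claw":0,"spin":0},{"tx":0,"ty":0,"tz":0.03,"claw":0,"spin":0}])

```text
time: 5.77
position: [0.5773, 0.1989, 0.2105]
tool_rot: [0.425, -3.11, -0.001]
ft_force: [-6.4, -2.2, 12.4]
grip_width: 0.007
```

```bash
python3 - <<'E'
from h import *
F=[]
for i in range(6):
    imaging.get_image('side');F.append(get_state()['ft_force'])
print(np.mean(F,0),get_state()['position'])
E
```

```text
[-5.90340779 -1.92612708 12.14490211] [0.57730727 0.19889448 0.21051148]
```

Request:
step_arm(increments=[{"tx":0,"ty":0,"tz":-0.01,"claw":0,"spin":0},{"tx":0,"ty":0,"tz":-0.03,"claw":0,"spin":0},{"tx":0,"ty":0,"tz":-0.06,"claw":0,"spin":0},{"tx":0,"ty":0,"tz":-0.09,"claw":0,"spin":0},{"tx":0,"ty":-0.02,"tz":-0.12,"claw":1,"spin":0},{"tx":0,"ty":-0.05,"tz":-0.14,"claw":1,"spin":0},{"tx":0,"ty":-0.08,"tz":-0.15,"claw":1,"spin":0},{"tx":0,"ty":-0.1,"tz":-0.15,"claw":1,"spin":0}])

```text
time: 6.73
position: [0.6061, 0.0994, 0.363]
tool_rot: [-0.421, 3.107, -0.001]
ft_force: [1.2, -0.1, -0.5]
grip_width: 0.224
```

```bash
python3 - <<'E'
from h import *
goto((.509-.03,-.104-.02,.19),31.9)
E
```

```text
time 6.7333 pos [0.6061 0.0994 0.363 ] ang -164.56 q [-0.57  0.28  0.44  1.62 -0.12  1.27  1.73] grip 0.224 F [ 1.18 -0.12 -0.49]
move tx ty tz [ 0.1819 -0.1816 -0.0098] spin 163.54
```

Request:
step_arm(increments=[{"tx":0.02,"ty":-0.02,"tz":0,"claw":1,"spin":7},{"tx":0.045,"ty":-0.045,"tz":0,"claw":1,"spin":14},{"tx":0.07,"ty":-0.07,"tz":0,"claw":1,"spin":21},{"tx":0.095,"ty":-0.095,"tz":0,"claw":1,"spin":28},{"tx":0.12,"ty":-0.12,"tz":0,"claw":1,"spin":35},{"tx":0.145,"ty":-0.145,"tz":-0.01,"claw":1,"spin":42},{"tx":0.165,"ty":-0.165,"tz":-0.01,"claw":1,"spin":49},{"tx":0.182,"ty":-0.182,"tz":-0.01,"claw":1,"spin":56}])

```text
time: 7.4
position: [0.4769, -0.1239, 0.3698]
tool_rot: [1.097, 2.943, 0.001]
ft_force: [0.5, -0.1, -0.3]
grip_width: 0.83
```

Request:
step_arm(increments=[{"tx":0,"ty":0,"tz":0,"claw":1,"spin":7},{"tx":0,"ty":0,"tz":0,"claw":1,"spin":14},{"tx":0,"ty":0,"tz":0,"claw":1,"spin":21},{"tx":0,"ty":0,"tz":0,"claw":1,"spin":28},{"tx":0,"ty":0,"tz":0,"claw":1,"spin":35},{"tx":0,"ty":0,"tz":0,"claw":1,"spin":42},{"tx":0,"ty":0,"tz":0,"claw":1,"spin":49},{"tx":0,"ty":0,"tz":0,"claw":1,"spin":56}])

```text
time: 8.07
position: [0.4781, -0.1215, 0.3692]
tool_rot: [2.349, 2.086, 0.0]
ft_force: [1.3, 0.4, 0.9]
grip_width: 1.0
```

Request:
step_arm(increments=[{"tx":0,"ty":0,"tz":0,"claw":1,"spin":7},{"tx":0,"ty":0,"tz":0,"claw":1,"spin":14},{"tx":0,"ty":0,"tz":0,"claw":1,"spin":21},{"tx":0,"ty":0,"tz":0,"claw":1,"spin":28},{"tx":0,"ty":0,"tz":0,"claw":1,"spin":35},{"tx":0,"ty":0,"tz":0,"claw":1,"spin":42},{"tx":0,"ty":0,"tz":0,"claw":1,"spin":49},{"tx":0,"ty":0,"tz":0,"claw":1,"spin":51.5}])

```text
time: 8.73
position: [0.4781, -0.1216, 0.3692]
tool_rot: [3.022, 0.859, 0.0]
ft_force: [-0.3, 0.8, 0.4]
grip_width: 0.998
```

Request:
step_arm(increments=[{"tx":0,"ty":0,"tz":0,"claw":1,"spin":0},{"tx":0,"ty":0,"tz":0,"claw":1,"spin":0},{"tx":0,"ty":0,"tz":0,"claw":1,"spin":0},{"tx":0,"ty":0,"tz":0,"claw":1,"spin":0}])

```text
time: 9.07
position: [0.4782, -0.1214, 0.3692]
tool_rot: [-3.019, -0.869, -0.0]
ft_force: [0.3, 1.1, -0.8]
grip_width: 1.0
```

```bash
python3 - <<'E'
from h import *
goto((.509,-.104,.19),31.9)
KT=P('wrist');im=imaging.get_image('wrist')
np.savez('w2.npz',K=KT[0],T=KT[1])
cv2.imwrite('w2raw.png',im)
cv2.imwrite('pics/w2.png',np.clip(im*1.5,0,255).astype('uint8'))
E
```

```text
time 9.0667 pos [ 0.4782 -0.1214  0.3692] ang 32.12 q [-0.44 -0.01  0.64  1.9   0.01  1.25 -0.81] grip 1.0 F [ 0.27  1.1  -0.76]
move tx ty tz [ 0.0354  0.0016 -0.0028] spin 0.22
```

View pics/w2.png

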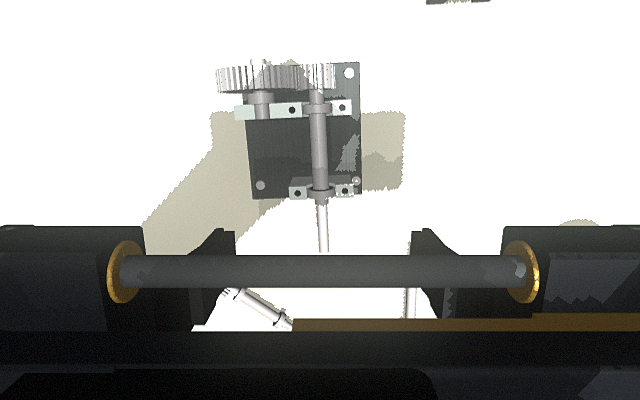

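```bash
python3 - <<'E'
from h import *
z=np.load('w2.npz');KT=(z['K'],z['T'])
im=cv2.cvtColor(cv2.imread('w2raw.png'),6)
A=onz('wrist',(318,108),.055,KT);B=onz('wrist',(320.3,190),.055,KT);C=onz('wrist',(323.5,252),.055,KT)
print(A,B,C,np.linalg.norm(A-B),np.linalg.norm(B-C))
# shaft centre columns by row
for r in(125,140,155,170,210,225,240): print(r, im[r,300:340].tolist())
m=(A+B)/2;u=(A-C)/np.linalg.norm(A-C);an=np.degrees(np.arctan2(u[1],u[0]));print(m,an)
goto((m[0],m[1],.0365),an)
E
```

```text
[ 0.53370708 -0.08144224  0.055     ] [ 0.47641364 -0.11937653  0.055     ] [ 0.42906993 -0.15230979  0.055     ] 0.0687135269763305 0.057671705704179094
125 [54, 52, 53, 55, 55, 56, 54, 55, 51, 49, 81, 89, 95, 99, 108, 111, 117, 136, 129, 125, 119, 108, 105, 99, 93, 79, 46, 51, 53, 48, 58, 54, 57, 56, 53, 62, 59, 55, 59, 53]
140 [54, 52, 49, 51, 49, 53, 52, 54, 51, 49, 61, 80, 91, 95, 102, 93, 112, 114, 131, 123, 114, 113, 108, 100, 95, 88, 76, 43, 50, 49, 50, 52, 57, 58, 53, 55, 53, 55, 52, 53]
155 [51, 51, 51, 46, 50, 52, 49, 51, 52, 48, 46, 73, 85, 89, 101, 101, 107, 112, 118, 130, 121, 122, 114, 105, 98, 95, 86, 59, 44, 47, 48, 47, 53, 55, 54, 53, 53, 55, 55, 57]
170 [51, 48, 54, 52, 49, 46, 44, 46, 47, 50, 50, 46, 67, 79, 81, 89, 92, 99, 97, 103, 109, 104, 102, 103, 93, 88, 84, 72, 46, 49, 51, 54, 51, 51, 51, 83, 84, 85, 39, 80]
210 [191, 194, 192, 192, 190, 193, 193, 191, 192, 191, 191, 193, 191, 191, 196, 205, 111, 90, 132, 155, 165, 188, 201, 183, 166, 151, 109, 156, 198, 194, 192, 192, 192, 192, 194, 191, 192, 191, 196, 190]
225 [194, 193, 194, 191, 191, 191, 194, 190, 192, 191, 192, 192, 191, 193, 194, 195, 209, 84, 101, 141, 158, 165, 200, 190, 177, 166, 144, 102, 203, 193, 193, 192, 192, 194, 193, 191, 191, 191, 190, 192]
240 [193, 192, 192, 191, 195, 191, 193, 194, 192, 192, 193, 191, 192, 192, 193, 188, 194, 202, 120, 110, 141, 165, 170, 199, 182, 175, 163, 133, 99, 200, 195, 194, 192, 192, 193, 192, 193, 194, 194, 195]
[ 0.50506036 -0.10040938  0.055     ] 34.10858768458399
time 9.1167 pos [ 0.4782 -0.1214  0.3692] ang 32.11 q [-0.44 -0.01  0.64  1.9   0.01  1.25 -0.81] grip 1.005 F [ 0.23 -0.77  0.14]
move tx ty tz [ 0.0339 -0.0035  0.1507] spin -2.0
```

Request:
step_arm(increments=[{"tx":0.012,"ty":-0.0015,"tz":0.0,"claw":1,"spin":-1},{"tx":0.025,"ty":-0.003,"tz":0.01,"claw":1,"spin":-2},{"tx":0.037,"ty":-0.0035,"tz":0.03,"claw":1,"spin":-2},{"tx":0.037,"ty":-0.0035,"tz":0.06,"claw":1,"spin":-2},{"tx":0.037,"ty":-0.0035,"tz":0.09,"claw":1,"spin":-2},{"tx":0.037,"ty":-0.0035,"tz":0.12,"claw":1,"spin":-2},{"tx":0.037,"ty":-0.0035,"tz":0.14,"claw":1,"spin":-2},{"tx":0.037,"ty":-0.0035,"tz":0.151,"claw":1,"spin":-2}])

```text
time: 9.78
position: [0.5071, -0.0978, 0.2153]
tool_rot: [-3.002, -0.923, 0.006]
ft_force: [0.0, -0.2, 0.1]
grip_width: 0.997
```

Request:
step_arm(increments=[{"tx":0,"ty":0,"tz":0,"claw":1,"spin":0},{"tx":0,"ty":0,"tz":0,"claw":1,"spin":0}])

```text
time: 9.95
position: [0.5082, -0.0986, 0.2185]
tool_rot: [3.003, 0.921, -0.0]
ft_force: [-0.3, 0.3, -0.3]
grip_width: 0.999
```

```bash
python3 - <<'E'
from h import *
goto((.505+.003*.83,-.1004+.003*.56,.0365),34.1)
KT=P('wrist');im=imaging.get_image('wrist')
im2=imaging.get_image('side')
a=np.clip(im[100:400,80:560]*1.5,0,255).astype('uint8'); b=np.clip(cv2.resize(im2[150:300,260:420],(320,300))*1.9,0,255).astype('uint8')
cv2.imwrite('pics/w3.png',np.hstack([a,b]))
E
```

```text
time 9.95 pos [ 0.5082 -0.0986  0.2185] ang 34.11 q [-0.41  0.25  0.61  2.   -0.17  0.95 -0.68] grip 0.999 F [-0.35  0.26 -0.33]
move tx ty tz [-0.0007 -0.0003 -0.    ] spin 0.01
```

View pics/w3.png

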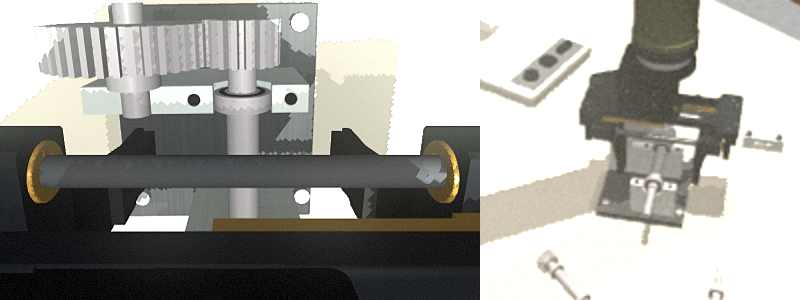

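The shaft, at crop column 241, lies midway between the open fingers (inner edges about 130 and 350), and the jaws are between the blocks. I'll close.

Request:
step_arm(increments=[{"tx":0,"ty":0,"tz":0,"claw":0,"spin":0},{"tx":0,"ty":0,"tz":0,"claw":0,"spin":0},{"tx":0,"ty":0,"tz":0,"claw":0,"spin":0},{"tx":0,"ty":0,"tz":0,"claw":0,"spin":0},{"tx":0,"ty":0,"tz":0,"claw":0,"spin":0},{"tx":0,"ty":0,"tz":0,"claw":0,"spin":0},{"tx":0,"ty":0,"tz":0,"claw":0,"spin":0},{"tx":0,"ty":0,"tz":0,"claw":0,"spin":0}], force=40)

```text
time: 10.72
position: [0.5077, -0.0988, 0.2182]
tool_rot: [-3.004, -0.92, -0.0]
ft_force: [0.1, -0.1, 0.6]
grip_width: 0.477
```

Request:
step_arm(increments=[{"tx":0,"ty":0,"tz":0,"claw":0,"spin":0},{"tx":0,"ty":0,"tz":0,"claw":0,"spin":0},{"tx":0,"ty":0,"tz":-0.002,"claw":0,"spin":0},{"tx":0,"ty":0,"tz":-0.006,"claw":0,"spin":0},{"tx":0,"ty":0,"tz":-0.012,"claw":0,"spin":0},{"tx":0,"ty":0,"tz":-0.02,"claw":0,"spin":0},{"tx":0,"ty":0,"tz":-0.03,"claw":0,"spin":0},{"tx":0,"ty":0,"tz":-0.04,"claw":0,"spin":0}])

```text
time: 11.38
position: [0.5076, -0.0988, 0.2592]
tool_rot: [-3.004, -0.92, 0.0]
ft_force: [0.5, 0.2, -3.0]
grip_width: 0.146
```

Request:
step_arm(increments=[{"tx":0,"ty":0,"tz":-0.02,"claw":0,"spin":0},{"tx":0,"ty":0,"tz":-0.04,"claw":0,"spin":0},{"tx":0,"ty":0,"tz":-0.06,"claw":0,"spin":0},{"tx":0,"ty":0,"tz":-0.08,"claw":0,"spin":0},{"tx":0,"ty":0,"tz":-0.1,"claw":0,"spin":0},{"tx":0,"ty":0,"tz":-0.12,"claw":0,"spin":0},{"tx":0,"ty":0,"tz":-0.13,"claw":0,"spin":0},{"tx":0,"ty":0,"tz":-0.13,"claw":0,"spin":0}])

```text
time: 12.05
position: [0.5083, -0.0993, 0.3913]
tool_rot: [3.003, 0.92, 0.009]
ft_force: [1.2, 0.8, -2.0]
grip_width: 0.15
```

```bash
python3 - <<'E'
from h import *
goto((.5,-.1,.2),34.1)
KT=P('wrist');im=imaging.get_image('wrist');np.savez('w4.npz',K=KT[0],T=KT[1]);cv2.imwrite('w4raw.png',im)
cv2.imwrite('pics/w4.png',np.clip(im[0:400,80:560]*1.5,0,255).astype('uint8'))
im=imaging.get_image('side');cv2.imwrite('s4raw.png',im)
E
```

```text
time 12.05 pos [ 0.5083 -0.0993  0.3913] ang 34.06 q [-0.47  0.04  0.63  1.82 -0.02  1.29 -0.81] grip 0.15 F [ 1.16  0.8  -1.98]
move tx ty tz [-0.0073 -0.0041  0.0093] spin -0.04
```

View pics/w4.png

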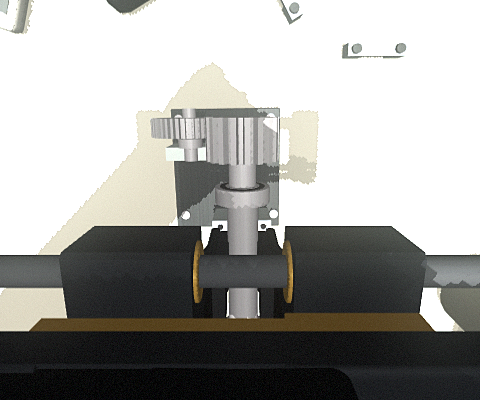

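```bash
python3 - <<'E'
from h import *
z=np.load('w4.npz');KT=(z['K'],z['T'])
s=get_state();M=R.from_rotvec(s['tool_rot']).as_matrix();g=s['position']+.1635*M[:,2]
u=M[:,0];v=M[:,1];up=-M[:,2]
for n,dx,dz in(('face top',.065,.0145),('pinion back top',.047,.0145),('brg front top',.038,.012),('brg back top',.026,.012)):
    print(n,[proj('wrist',g+u*dx+up*dz+v*0,KT).round(1)-[80,0] for _ in(0,)])
print('widths',[proj('wrist',g+u*.065+v*y,KT)[0]-80 for y in(-.015,.015)])
f=np.array([.2694,-.963,0]);print('side face px',proj('side',g+u*.065))
L=np.array([.546,.3146,.2234]);print(g)
m=L+f*(.1+.065); print('goal grasp',m); goto((m[0],m[1],m[2]),105.6,.1635)
E
```

```text
face top [array([240.6, 118.7])]
pinion back top [array([240.8, 166.8])]
brg front top [array([240.8, 188.4])]
brg back top [array([240.9, 217.3])]
widths [np.float64(204.22946619197893), np.float64(277.1719312946195)]
side face px [355.51810658 160.64274876]
[ 0.50744736 -0.09874445  0.22458681]
goal grasp [0.590451 0.155705 0.2234  ]
time 12.15 pos [ 0.5074 -0.0988  0.3881] ang 34.07 q [-0.47  0.04  0.63  1.82 -0.02  1.29 -0.81] grip 0.151 F [-0.3  -0.48 -2.8 ]
move tx ty tz [ 0.2114 -0.1643  0.0013] spin -71.53
```

Request:
step_arm(increments=[{"tx":0.005,"ty":-0.004,"tz":0,"claw":0,"spin":-4},{"tx":0.015,"ty":-0.012,"tz":0,"claw":0,"spin":-10},{"tx":0.03,"ty":-0.023,"tz":0,"claw":0,"spin":-16},{"tx":0.045,"ty":-0.035,"tz":0,"claw":0,"spin":-22},{"tx":0.06,"ty":-0.047,"tz":0,"claw":0,"spin":-28},{"tx":0.075,"ty":-0.058,"tz":0,"claw":0,"spin":-34},{"tx":0.09,"ty":-0.07,"tz":0,"claw":0,"spin":-40},{"tx":0.1,"ty":-0.08,"tz":0,"claw":0,"spin":-45}])

```text
time: 12.82
position: [0.5456, 0.0255, 0.3861]
tool_rot: [-2.415, -2.007, 0.004]
ft_force: [-0.4, -0.1, -2.6]
grip_width: 0.145
```

Request:
step_arm(increments=[{"tx":0,"ty":0,"tz":0,"claw":0,"spin":-5},{"tx":0,"ty":0,"tz":0,"claw":0,"spin":-10},{"tx":0,"ty":0,"tz":0,"claw":0,"spin":-15},{"tx":0,"ty":0,"tz":0,"claw":0,"spin":-20},{"tx":0,"ty":0,"tz":0,"claw":0,"spin":-24},{"tx":0,"ty":0,"tz":0,"claw":0,"spin":-26.5},{"tx":0,"ty":0,"tz":0,"claw":0,"spin":-26.5},{"tx":0,"ty":0,"tz":0,"claw":0,"spin":-26.5}])

```text
time: 13.48
position: [0.5453, 0.0235, 0.3868]
tool_rot: [-1.901, -2.499, 0.003]
ft_force: [0.4, -0.1, -2.5]
grip_width: 0.144
```

```bash
python3 - <<'E'
from h import *
goto((.5905,.1557,.2234),105.6,.1635)
E
```

```text
time 13.4833 pos [0.5453 0.0235 0.3868] ang 105.49 q [-0.53  0.11  0.48  1.75 -0.05  1.29  0.23] grip 0.144 F [ 0.37 -0.13 -2.51]
move tx ty tz [ 0.1153  0.0788 -0.0003] spin -0.11
```

Request:
step_arm(increments=[{"tx":0,"ty":0.015,"tz":0,"claw":0,"spin":0},{"tx":0.01,"ty":0.035,"tz":0,"claw":0,"spin":0},{"tx":0.02,"ty":0.055,"tz":0,"claw":0,"spin":0},{"tx":0.04,"ty":0.07,"tz":0,"claw":0,"spin":0},{"tx":0.06,"ty":0.079,"tz":0,"claw":0,"spin":0},{"tx":0.08,"ty":0.079,"tz":0,"claw":0,"spin":0},{"tx":0.1,"ty":0.079,"tz":0,"claw":0,"spin":0},{"tx":0.11,"ty":0.079,"tz":0,"claw":0,"spin":0}])

```text
time: 14.15
position: [0.5914, 0.1541, 0.387]
tool_rot: [-1.896, -2.502, 0.001]
ft_force: [0.3, 1.3, -2.6]
grip_width: 0.144
```

Request:
step_arm(increments=[{"tx":0.005,"ty":0,"tz":0,"claw":0,"spin":0},{"tx":0.005,"ty":0,"tz":0,"claw":0,"spin":0},{"tx":0.005,"ty":0,"tz":0,"claw":0,"spin":0},{"tx":0.005,"ty":0,"tz":0,"claw":0,"spin":0},{"tx":0.005,"ty":0,"tz":0,"claw":0,"spin":0},{"tx":0.005,"ty":0,"tz":0,"claw":0,"spin":0}])

```text
time: 14.65
position: [0.5912, 0.1542, 0.3884]
tool_rot: [1.902, 2.5, 0.0]
ft_force: [0.4, 0.1, -3.4]
grip_width: 0.145
```

```bash
python3 - <<'E'
from h import *
goto((.5905,.1557,.2234),105.6,.1635)
s=get_state();M=R.from_rotvec(s['tool_rot']).as_matrix();g=s['position']+.1635*M[:,2]
F=g+.065*M[:,0];L=np.array([.546,.3146,.2234])
for n in('side','wrist'): print(n,'face',proj(n,F),'lens',proj(n,L),'tail',proj(n,g-.093*M[:,0]))
im=imaging.get_image('side');w=imaging.get_image('wrist');x0,y0=210,60
a=cv2.resize(im[60:210,210:360],(400,400),interpolation=2)
b=cv2.resize(w[:,80:560],(400,333))
b=cv2.copyMakeBorder(b,0,67,0,0,0)
cv2.imwrite('pics/fin.png',np.clip(np.hstack([a,b])*1.7,0,255).astype('uint8'))
E
```

```text
time 14.65 pos [0.5912 0.1542 0.3884] ang 105.46 q [-0.65  0.25  0.41  1.59 -0.1   1.32  0.05] grip 0.145 F [ 0.45  0.06 -3.37]
move tx ty tz [ 0.0016 -0.0003  0.0015] spin -0.14
side face [286.01032796 121.44826248] lens [257.62454589 114.12200195] tail [334.43099496 134.96053297]
wrist face [323.17779878 116.45494367] lens [ 320.25691333 -197.03903546] tail [323.52152953 432.69704278]
```

View pics/fin.png

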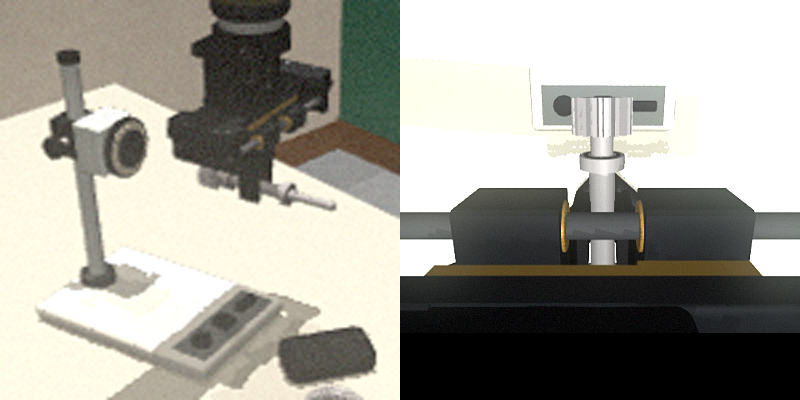

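```bash
python3 - <<'E'
from h import *
im=np.mean([imaging.get_image('side').astype(float) for _ in range(8)],0)
x0,y0,k=240,95,7.5
a=cv2.resize(im[y0:y0+60,x0:x0+105],None,fx=k,fy=k,interpolation=cv2.INTER_LINEAR)
a=np.clip(a*1.8,0,255).astype('uint8')
s=get_state();M=R.from_rotvec(s['tool_rot']).as_matrix();g=s['position']+.1635*M[:,2]
for X in(g+.065*M[:,0],np.array([.546,.3146,.2234]),g-.093*M[:,0]):
    p=((proj('side',X)-[x0,y0]+.5)*k).astype(int);cv2.drawMarker(a,tuple(map(int,p)),(0,0,255),0,16,1)
ring=[g+.065*M[:,0]+.015*(np.cos(t)*M[:,1]+np.sin(t)*M[:,2]) for t in np.linspace(0,6.28,30)]
L=np.array([.546,.3146,.2234]);lr=[L+.034*(np.cos(t)*M[:,1]+np.sin(t)*M[:,2]) for t in np.linspace(0,6.28,40)]
for r in(ring,lr):
    cv2.polylines(a,[np.array([(proj('side',X)-[x0,y0]+.5)*k for X in r]).astype(np.int32)],True,(0,0,255),1)
cv2.imwrite('pics/fin2.png',a)
E
```

```text
(no output)
```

View pics/fin2.png

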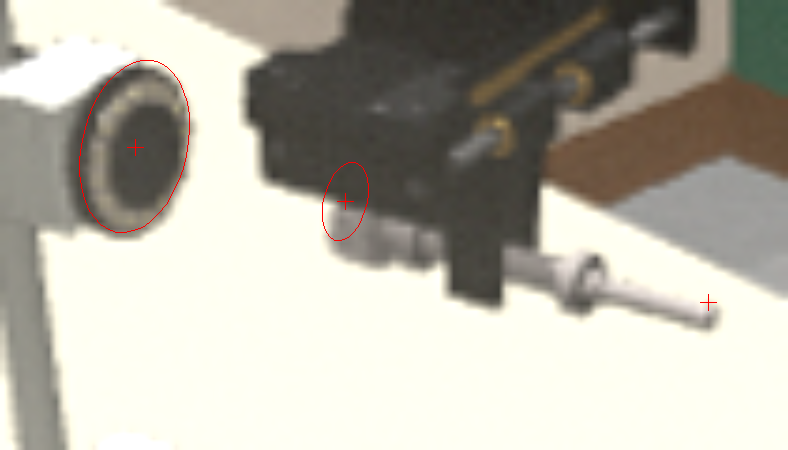

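```bash
python3 - <<'E'
from h import *
s=get_state();M=R.from_rotvec(s['tool_rot']).as_matrix();g=s['position']+.1635*M[:,2]
print(proj('side',g),proj('side',g+.0185*M[:,2]),'obs tip 302.8 135.2')
print('px per mm down',(proj('side',g+.01*M[:,2])-proj('side',g))/10, 'tip half width x',proj('side',g+.0185*M[:,2]+.0095*M[:,0]),proj('side',g+.0185*M[:,2]-.0095*M[:,0]))
o,d=ray('side',(712/7.5+240-.5,320/7.5+95-.5)); n=M[:,1]; X=o+d*((g-o)@n)/(d@n); print('tail in tool axes rel grasp',(M.T@(X-g)).round(4))
E
```

```text
[304.79842959 126.71994768] [304.98915283 132.7034869 ] obs tip 302.8 135.2
px per mm down [0.01035665 0.32491808] tip half width x [302.14903997 131.89229721] [307.84966287 133.5205024 ]
tail in tool axes rel grasp [-0.0944 -0.      0.0066]
```

Request:
step_arm(increments=[{"tx":0.001,"ty":0,"tz":-0.003,"claw":0,"spin":0},{"tx":0.002,"ty":0,"tz":-0.005,"claw":0,"spin":0},{"tx":0.002,"ty":0,"tz":-0.005,"claw":0,"spin":0},{"tx":0.002,"ty":0,"tz":-0.005,"claw":0,"spin":0},{"tx":0.002,"ty":0,"tz":-0.005,"claw":0,"spin":0},{"tx":0.002,"ty":0,"tz":-0.005,"claw":0,"spin":0},{"tx":0.002,"ty":0,"tz":-0.005,"claw":0,"spin":0},{"tx":0.002,"ty":0,"tz":-0.005,"claw":0,"spin":0}])

```text
time: 15.82
position: [0.5904, 0.1574, 0.3932]
tool_rot: [-1.9, -2.502, 0.0]
ft_force: [-1.1, 0.1, -2.8]
grip_width: 0.145
```

```bash
python3 - <<'E'
from h import *
im=np.mean([imaging.get_image('side').astype(float) for _ in range(4)],0)
a=cv2.resize(im[95:155,240:345],None,fx=7.5,fy=7.5);a=np.clip(a*1.8,0,255).astype('uint8')
cv2.imwrite('pics/fin3.png',a)
goto((.5912,.1557,.2284),105.6,.1635); print(np.abs(get_state()['qd']).max())
E
```

```text
time 16.0167 pos [0.5904 0.1574 0.3932] ang 105.57 q [-0.65  0.25  0.41  1.58 -0.1   1.33  0.05] grip 0.145 F [ 0.09  0.23 -3.01]
move tx ty tz [-0.0019  0.0003  0.0013] spin -0.03
0.00187620038714825
```

View pics/fin3.png

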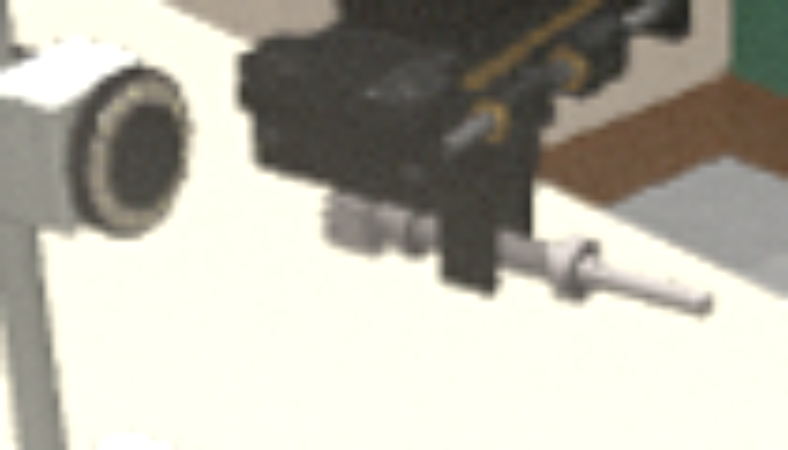

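The tail end at (707,303) and the bearing at (577,268) give an axis line that meets the lens centre at (137,150), so the shaft is on the line of sight. I'll hand it in.

```bash
python3 -c "
from h import *
print(workorder.close_job())"
```

```text
the job is handed in; nothing more can be done
None
```

I handed the job in at about 16 s of the 61 s allowed. The arm is holding the shaft still in front of the lens; no verdict was reported.

- **Keys:** I pressed the round key and then the square key down to their stops, reading about 10 N and 12 N. After the round key the wrist force fell back to near zero; I did not re-read it after the square key. The fingers never went over the oblong key.
- **Lift:** I gripped the shaft between the blocks at a 40 N setting, with the jaws stopped at about 13 mm. It came straight up, and the wrist force (2.5–3 N) fits the shaft's weight.
- **Final pose:** By my estimates the pinion face is about 10 cm from the lens, and the shaft's direction is within about 1° of the line of sight. In the side view the shaft axis runs through the lens centre. Joint speeds were near zero and the camera head was not touched.
- **One disagreement:** The shaft looked about 6 mm lower in the fingers than I had planned. It probably settled slightly as the jaws closed during the lift. I raised it 5 mm and the last side view agreed.

I viewed 11 pictures, one more than the budget of 10.

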